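# Spring the gauge-box lid with a screwdriver through its release slot

## Task

Take the green screwdriver from its wooden block, push its blade straight down through the yellow-edged slot of the grey gauge box and press the hidden sprung latch tab below until the blue lid springs open. The latch is delicate: do not press the screwdriver on the box, or on anything in it, harder than 16 N. Then put the screwdriver back upright in the hole of its block, fully home, leave the lid open, and leave the tape roll and the marker pen where they are.

Things in the scene. Friction and masses are not known exactly. Their poses are not given: they have to be found in the camera images.
- case: grey steel gauge box fixed to the table, 130 (x) x 200 (y) x 75 (z) mm; origin at the centre of its underside. The part towards its +y is under the blue lid; the strip towards its -y (66 mm wide) is a fixed deck with the slot. Hidden tab under the slot: sprung, 3 N per mm, lets the lid go when pressed 3 mm down (8 to 10 N), breaks above 16 N (5.3 mm); springs back when left
- slot (a point): centre of the release slot's mouth, on the deck's top 75 mm above the table; axes as the box. The slot goes through the 4 mm deck, 24 mm along x by 10 mm along y, edged in yellow. The flat latch tab (34 x 24 mm) lies hidden straight below, level; its depth differs from box to box, 26 to 48 mm below the mouth
- lid (a joint): angle of the blue lid (126 x 122 x 4 mm) about its hinge on the box's +y edge, rad: 0 shut, 0.6 fully open; its spring swings it to 0.6 as soon as the latch lets go. Its free edge, 32 mm from the slot's centre, rises to 146 mm above the table and moves away from the slot: carry the screwdriver clear above it or round it
- driver_handle (a point): centre of the green screwdriver's fluted handle (85 mm long, 22 to 24 mm thick); loose, 62 g; its y axis points along the tool from blade to handle end, up when it stands in the block
- driver_tip (a point): tip of the same screwdriver's blade, 114 mm from the handle's centre along its -y axis; the round steel shank is 5.2 mm thick and shows about 70 mm below the handle; standing in the block, the tip is about 71 mm below the hole's mouth
- block_hole (a point): mouth of the hole in the fixed wooden block (64 x 64 x 80 mm), centre of its top face, 80 mm above the table. The round hole, 10 mm wide, goes right through; the screwdriver stands in it with the handle's shoulder on the block's top
- marker_b: green-capped white marker pen, 17 x 135 x 16 mm, lying at the left, a bystander; origin under its centre
- masking_roll: roll of masking tape lying flat, 103 x 101 x 25 mm, a bystander behind the work; origin under its centre
Not all that is in view belongs to the job. Leave any pink, purple or red look-alike of the part that bears driver_handle alone.

How it is judged:
On the way:
1. with the blade through the slot, the latch is pressed and the lid springs open (value of joint lid above 0.25 rad and z of driver_tip in the frame of slot below -0.015 m and x of driver_tip in the frame of slot between -0.016 and 0.016 m and y of driver_tip in the frame of slot between -0.012 and 0.012 m), for 0.05 s.
At the end, for the whole second after the job is handed in: the lid stands open (over 0.45 rad), and the screwdriver stands at rest in the block's hole, blade down, its tip at least 58 mm below the hole's mouth and within 10 mm of its axis, tilted less than 0.15 rad (value of joint lid above 0.45 rad and z of driver_tip in the frame of block_hole below -0.058 m and horizontal distance between driver_tip and block_hole below 0.01 m and angle between driver_handle's own y axis and vertical below 0.15 rad and linear speed of driver below 0.03 m/s); the robot touches nothing.
It fails at once if the screwdriver presses on the gauge box or anything in it with more than 16 N (contact force between driver and case above 16 N).
It fails at once if the marker pen or the masking tape roll is moved by more than 30 mm (distance of any of marker_b, masking_roll from where it was at the start of the episode above 0.03 m).
It also fails if it takes over 72 s, if anything falls off the work surface, if the arm or the gripper's body presses on something with over 40 N, if the wrist force passes 120 N, or if a joint passes its speed limit or range.

## Robot

A 6-joint arm with a two-finger parallel gripper is mounted at the origin on a cart in front of the work surface, level with it; the furniture and walls round the work are solid. World frame = base frame: x ahead of the robot, y to its left, z up, the work surface at z = 0. Lengths are in m, angles in rad, forces in N, time in s.
With the tool pointing down it reaches from about 0.375 to 0.975 m from the base axis. Payload 3.8 kg.
Tool frame: the origin (TCP) lies at the very end of the fingers, on their centre line; the grasp point (between the pads) lies behind it (bot.tcp_to_grasp is the y of the grasp point in the tool frame, in m); y points along the fingers, z is the direction in which the jaws open and shut, and the axes are right-handed (so a half turn about y gives the same grasp; the last joint's range is limited). The gripper opens to 85 mm and grips with 20 to 120 N. Pads are 22 mm wide; open, the fingers measure 114 mm over their backs; the gripper's body (76 mm by 85 mm) begins 54 mm behind the grasp point. The pads swing forward as they close: fully open they stand 13 mm farther back than shut.
Start: joints at [1.158, 0.264, 1.604, -0, 1.274, -0.037], TCP at [0.248, 0.628, 0.231] pointing down, gripper open.
Joint ranges: [-2.63, 2.63], [-0.94, 2.18], [0.31, 2.57], [-1.31, 4.45], [0, 2.66], [-2.55, 2.55]. Speed limits (rad/s): [2.57, 2.57, 3.14, 3.14, 3.14, 3.14].

## Interface

Orientations are given as a rotation vector (axis times angle).
In Python, from workcell import bot, optics, workorder gives the robot as it stands.
- The arm moves only by the shell command python3 -m handwheel 'ROWS' [FORCE]. ROWS is JSON, a list of rows, each a list of 7 numbers: the shift along the tool's x, y, z in m, then the turn, a rotation vector about the tool's x, y, z in rad, then the opening, from 0 (shut) to 1 (fully open). A call has 1 to 8 rows; each row shifts and turns the commanded pose from where the row before left it, along the tool's axes as they then stand; what a row does not reach is not made up. A row lasts 1/8 s, in which the tool goes at most 62.5 mm and 10.7 degrees, less where a joint would pass 70% of its speed; a pose out of reach is approached as far as the arm can. A call with a gripper value outside its range is refused whole. The fingers move at their own pace and stop on an object; FORCE is the grip in N (left out, the last holds). Time passes only in rows, so rows that do not move let the fingers close. It gives the time, the measured TCP pose, the force and the opening at its end, in the units of the state.
- bot.read_state(): the state, without advancing time (a new reading comes with each control period).
- optics.read_camera(name): name is "scene" or "side" or "wrist"; returns a dict with "image" (400x640x3 uint8, red, green, blue), "z_map" (400x640 float32, m along the optical axis (not along the pixel's ray), 0 where there is no reading), "mtx" (3x3 intrinsics, pixels), "world_from_camera" (4x4, takes a point from camera to world coordinates); the wrist camera has in their place "hand_eye" (4x4, takes a point from camera to tool coordinates, whose origin is the TCP and whose axes are the tool frame's). Camera axes: x right, y down, z forward; pixel columns grow to the right and rows downward; lengths in m; the calibration is good to about 2 mm. A picture is of the moment at which its call begins: read the wrist's pose just before it.
- workorder.finish_job(): hands the job in, once; it reports no verdict.
The state is a dict: "time": time; "q": joint angles; "joint_vel": joint speeds; "joint_torque": joint torques, N m; "tool_pos": TCP position; "tcp_rot": TCP orientation; "wrist_force": force on the tool from outside, world axes, zero at the start; "torque": the same for the moment, N m; "width": opening from 0.0 (shut) to 1.0 (fully open).
Only numpy, scipy, OpenCV 4.12 (cv2) and the standard library are available. Lean on these libraries where they do the work, as an engineer would, in place of code of your own. Each camera call takes 0.05 s, during which the arm holds its last target.

## Working session

There is one attempt and no reset: what is moved stays moved. The work goes in short steps, Python scripts to look and compute and a shell command to move; the robot and the scene stay as the last step left them, time stands still between calls to the robot, and variables do not carry over. Pictures are saved under pics/ and viewed, and the job is handed in when it is done.

```bash
ls; mkdir -p pics; cat > h.py <<'E'
import numpy as np,cv2
from scipy.spatial.transform import Rotation as R
from workcell import bot,optics,workorder
def cam(n):
    s=bot.read_state(); c=optics.read_camera(n)
    if n=='wrist':
        T=np.eye(4);T[:3,:3]=R.from_rotvec(s['tcp_rot']).as_matrix();T[:3,3]=s['tool_pos'];c['W']=T@c['hand_eye']
    else: c['W']=c['world_from_camera']
    return c
def save(c,f,crop=None,k=1):
    im=c['image'][:,:,::-1]
    if crop: x0,y0,x1,y1=crop; im=im[y0:y1,x0:x1]
    cv2.imwrite('pics/'+f,cv2.resize(im,None,fx=k,fy=k,interpolation=cv2.INTER_NEAREST))
def pts(c):
    z=c['z_map'];v,u=np.mgrid[0:400,0:640];K=c['mtx']
    P=np.stack([(u-K[0,2])/K[0,0]*z,(v-K[1,2])/K[1,1]*z,z],-1)
    P=P@c['W'][:3,:3].T+c['W'][:3,3];P[z==0]=np.nan;return P
E
python3 - <<'E'
from h import *
s=bot.read_state();print(s,bot.tcp_to_grasp);print(R.from_rotvec(s['tcp_rot']).as_matrix().round(3))
for n in['scene','side','wrist']:
    c=cam(n);save(c,n+'0.png');print(n,c['W'].round(3),c['mtx']);np.savez('/tmp/'+n+'0.npz',**c)
E
```

```text
pics
{'time': 0.0, 'q': array([ 1.15808617e+00,  2.64739827e-01,  1.60538678e+00, -2.30270854e-05,
        1.27369873e+00, -3.69043246e-02]), 'joint_vel': array([ 0.00134247,  0.0022806 , -0.00087722,  0.00098163, -0.00083951,
        0.00019158]), 'joint_torque': array([-1.57547802e-04, -5.15110373e+01, -3.67316401e+01, -1.30831522e-04,
        1.30144510e-02, -9.88050601e-06]), 'tool_pos': array([0.24745575, 0.62721302, 0.22996411]), 'tcp_rot': array([-1.5528001 ,  0.29530191, -0.29454998]), 'wrist_force': array([ 0.15819977, -0.01250252,  0.45371623]), 'torque': array([ 0.01179962, -0.0096319 , -0.04060893]), 'width': 0.99664284180135} -0.0187
[[ 0.93  -0.001  0.367]
 [-0.367 -0.002  0.93 ]
 [-0.    -1.    -0.002]]
scene [[ 0.444 -0.659  0.607 -0.133]
 [-0.896 -0.312  0.317 -0.408]
 [-0.02  -0.684 -0.729  0.96 ]
 [ 0.     0.     0.     1.   ]] [[415.29445971   0.         323.29525578]
 [  0.         415.29445971 197.78883722]
 [  0.           0.           1.        ]]
side [[-0.929 -0.177  0.324  0.141]
 [-0.369  0.419 -0.83   1.112]
 [ 0.011 -0.89  -0.455  0.708]
 [ 0.     0.     0.     1.   ]] [[512.41239479   0.         311.45354421]
 [  0.         512.41239479 199.80120908]
 [  0.           0.           1.        ]]
wrist [[ 0.367  0.883  0.291  0.172]
 [ 0.93  -0.348 -0.117  0.657]
 [-0.002  0.314 -0.949  0.372]
 [ 0.     0.     0.     1.   ]] [[325.32530669   0.         320.19000484]
 [  0.         325.32530669 199.20202822]
 [  0.           0.           1.        ]]
```

View pics/scene0.png

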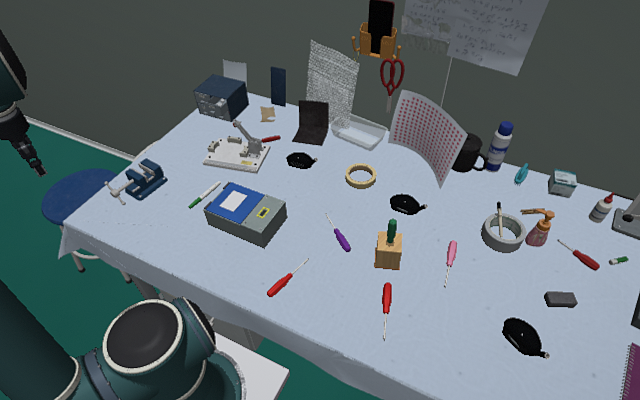

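View pics/side0.png

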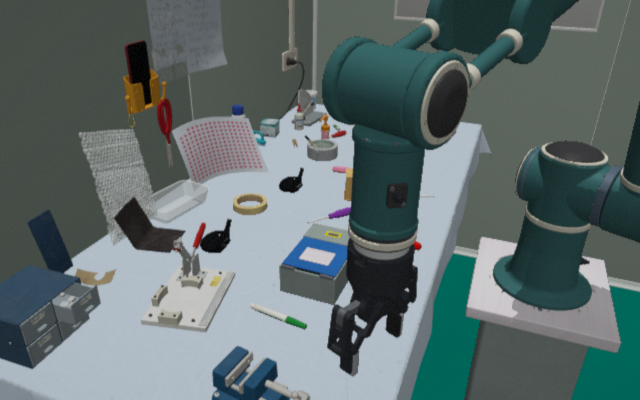

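View pics/wrist0.png

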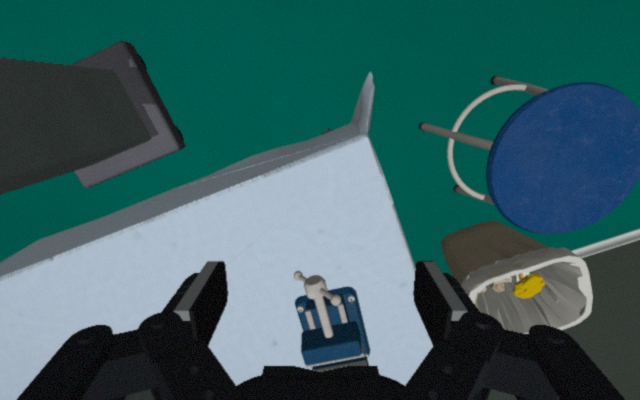

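The scene shows the green screwdriver upright in the wooden block at about (390,235), and the grey box at (246,212) with its blue lid to the left and the yellow-edged slot at (264,212). The purple (338,232), red (287,278), (387,300), (580,253) and pink (451,260) screwdrivers lie flat and are look-alikes. Only the one at (390,235) is green and stands in a block. I'll check it in a crop.

```bash
python3 - <<'E'
from h import *
c=dict(np.load('/tmp/scene0.npz'));P=pts(c);im=c['image']
save(c,'crop0.png',(190,170,430,290),3)
hsv=cv2.cvtColor(im,cv2.COLOR_RGB2HSV)
def rep(n,m,box):
    M=np.zeros((400,640),bool);x0,y0,x1,y1=box;M[y0:y1,x0:x1]=1;M&=m&~np.isnan(P[...,0])
    q=P[M];print(n,len(q),np.nanmedian(q,0).round(4),q.min(0).round(4),q.max(0).round(4));return q
h,s,v=[hsv[...,i] for i in range(3)]
rep('green',(h>50)&(h<90)&(s>100),(370,210,410,260))
q=rep('blocktop',(P[...,2]>.077)&(P[...,2]<.083)&(h<30)&(s>60),(365,225,415,280));print(cv2.minAreaRect(q[:,:2].astype(np.float32)))
q=rep('yellow',(h>20)&(h<35)&(s>130),(245,195,285,230));print(q.mean(0),cv2.minAreaRect(q[:,:2].astype(np.float32)))
q=rep('casetop',(P[...,2]>.070)&(P[...,2]<.082),(190,170,300,250));print(cv2.minAreaRect(q[:,:2].astype(np.float32)))
E
```

```text
green 156 [ 0.5254 -0.2556  0.1393] [ 0.5212 -0.2643  0.0848] [ 0.5376 -0.2445  0.1678]
blocktop 375 [ 0.5256 -0.2567  0.0804] [ 0.4934 -0.2925  0.077 ] [ 0.5719 -0.2156  0.083 ]
((0.5318796038627625, -0.2535727024078369), (0.0663442388176918, 0.06186655908823013), 18.409137725830078)
yellow 33 [0.4756 0.1051 0.0767] [0.4583 0.0947 0.0741] [0.4978 0.1162 0.0799]
[0.47777437 0.10596265 0.07670002] ((0.4781089127063751, 0.10546256601810455), (0.02144988812506199, 0.03951701149344444), 89.02903747558594)
casetop 2302 [0.4755 0.1637 0.0756] [0.4125 0.0684 0.07  ] [0.5472 0.2723 0.0813]
((0.4798385202884674, 0.17014119029045105), (0.2035140097141266, 0.1337282508611679), 89.62674713134766)
```

View pics/crop0.png

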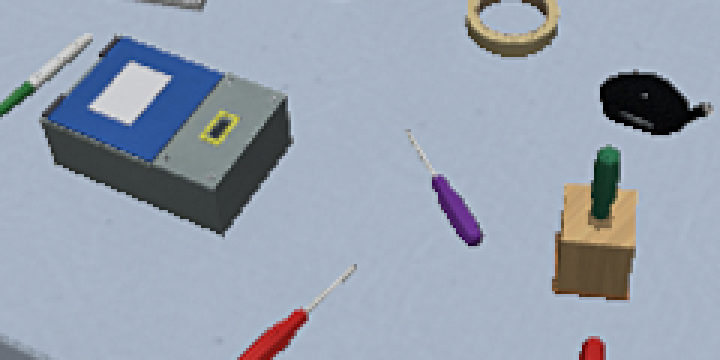

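```bash
python3 -m handwheel '[[0,-0.01,0,0,0.1708,0,1],[0,-0.01,0,0,0.1708,0,1],[0,-0.01,0,0,0.1708,0,1],[0,-0.01,0,0,0.1708,0,1],[0,-0.01,0,0,0.1708,0,1],[0,-0.01,0,0,0.1708,0,1],[0,-0.01,0,0,0.1708,0,1]]' 60
python3 -m handwheel '[[0.06,0,0.02,0,0,0,1],[0.06,0,0.02,0,0,0,1],[0.06,0,0.02,0,0,0,1],[0.06,0,0.02,0,0,0,1],[0.06,0,0.02,0,0,0,1],[0.06,0,0.02,0,0,0,1],[0.06,0,0.02,0,0,0,1],[0.06,0,0.02,0,0,0,1]]'
python3 -m handwheel '[[0.045,0,0.03,0,0,0,1],[0.045,0,0.03,0,0,0,1],[0,0,0,0,0,0,1],[0,0,0,0,0,0,1]]'
python3 - <<'E'
from h import *
s=bot.read_state();print(s);print(R.from_rotvec(s['tcp_rot']).as_matrix().round(3))
c=cam('wrist');np.savez('/tmp/w1.npz',**c);save(c,'w1.png')
E
```

```text
time: 1.02
tool_pos: [0.2476, 0.6276, 0.301]
tcp_rot: [-1.207, 1.214, -1.214]
wrist_force: [0.3, -0.6, -0.5]
width: 1.0
time: 2.02
tool_pos: [0.4056, 0.1515, 0.3012]
tcp_rot: [-1.208, 1.209, -1.21]
wrist_force: [2.2, -0.3, 0.3]
width: 0.997
time: 2.52
tool_pos: [0.4651, 0.0634, 0.3009]
tcp_rot: [-1.209, 1.212, -1.209]
wrist_force: [0.6, 0.4, -0.9]
width: 0.998
{'time': 2.525, 'q': array([ 8.20884174e-02, -1.70134521e-01,  1.93010808e+00,  5.80911985e-04,
        1.38280871e+00,  8.35983249e-02]), 'joint_vel': array([ 0.03043793, -0.00928298,  0.00658112, -0.00036914, -0.00130808,
       -0.00189365]), 'joint_torque': array([-8.71893950e-01, -2.79178315e+01, -3.79933906e+01, -7.77148828e-02,
       -3.54291697e-02, -7.40405463e-03]), 'tool_pos': array([0.46509609, 0.06344822, 0.30085862]), 'tcp_rot': array([-1.20899518,  1.21152189, -1.20946212]), 'wrist_force': array([ 0.61592185,  0.37743745, -0.89492555]), 'torque': array([-0.01260753,  0.01326861, -0.04347177]), 'width': 0.9980987412884177}
[[-0.002 -0.001  1.   ]
 [-1.     0.    -0.002]
 [-0.    -1.    -0.001]]
```

View pics/w1.png

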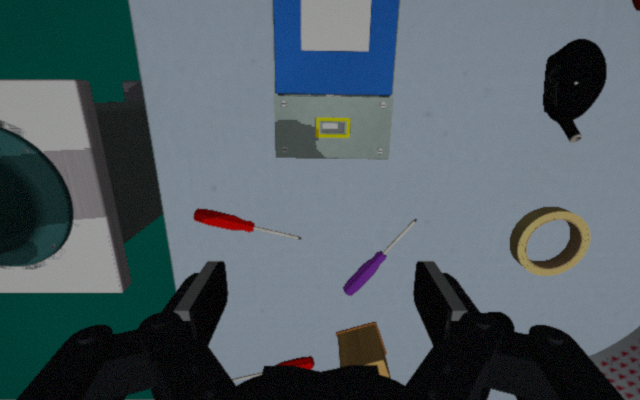

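The wrist view shows the slot at (333,128), its yellow edge upright and clear. A pale patch inside it may be the tab. The block is at (360,345).

```bash
python3 - <<'E'
from h import *
c=dict(np.load('/tmp/w1.npz'));P=pts(c);im=c['image']
h,s,v=cv2.split(cv2.cvtColor(im,cv2.COLOR_RGB2HSV))
M=(h>20)&(h<35)&(s>130);M[:110]=0;M[145:]=0;M[:,:305]=0;M[:,360:]=0
yx=np.argwhere(M);print(yx.min(0),yx.max(0));q=P[M];q=q[~np.isnan(q[:,0])];print(len(q),q.mean(0),np.median(q,0),cv2.minAreaRect(q[:,:2].astype(np.float32)))
# plane intersect z=.075
K=c['mtx'];(a,b),wh,an=cv2.minAreaRect(yx[:,::-1].astype(np.float32));print(a,b,wh,an)
d=c['W'][:3,:3]@np.array([(a-K[0,2])/K[0,0],(b-K[1,2])/K[1,1],1]);o=c['W'][:3,3];print('slot',o+d*(.075-o[2])/d[2])
print((P[122:135,318:350:2,2]*1000).round(0))
t=(abs(P[...,2]-.075)<.004);t[:90]=0;t[165:]=0;t[:,:260]=0;t[:,400:]=0;q=P[t];print('deck',cv2.minAreaRect(q[:,:2].astype(np.float32)),q.min(0),q.max(0))
save(c,'w1c.png',(270,80,400,170),6)
E
```

```text
[118 316] [137 349]
314 [0.47800148 0.1061396  0.07488028] [0.47847367 0.10486207 0.07491419] ((0.47814321517944336, 0.1064799353480339), (0.02099400945007801, 0.036997728049755096), 89.9412841796875)
332.5 127.5 (19.0, 33.0) 90.0
slot [0.47802037 0.10664608 0.075     ]
[[74. 75. 74. 75. 75. 75. 75. 75. 74. 75. 75. 74. 75. 74. 74. 74.]
 [75. 74. 73. 26. 26. 26. 25. 25. 27. 27. 26. 27. 26. 73. 74. 76.]
 [75. 75. 74. 26. 26. 26. 29. 26. 25. 26. 26. 25. 26. 73. 75. 76.]
 [75. 74. 74. 26. 26. 27. 26. 26. 27. 27. 26. 27. 27. 74. 74. 75.]
 [74. 74. 73. 28. 28. nan 27. 28. 26. 26. 26. 26. 26. 75. 76. 75.]
 [75. 75. 25. 26. 26. 28. 27. 27. 27. 27. 26. 26. 26. 74. 74. 75.]
 [75. 74. 25. 26. 25. 26. 27. 28. 27. 25. 26. 26. 25. 76. 76. 74.]
 [74. 74. 26. 26. 26. 27. 26. 26. 26. 27. 28. 27. 27. 73. 74. 73.]
 [75. 74. 26. 26. 26. 27. 25. 26. 26. 27. 27. 26. 27. 75. 74. 75.]
 [74. nan 28. 25. 26. 26. 27. 25. 27. 25. 27. 27. 27. 74. 73. 75.]
 [75. 75. 74. 74. 73. 73. 73. 73. 73. 72. 73. 73. 72. 73. 75. 75.]
 [75. 74. 74. 76. 72. 74. 75. 74. 75. nan 75. 73. 74. 73. 75. 76.]
 [76. 75. 75. 75. 75. 75. 75. 75. 74. 73. 75. 75. 75. 74. 74. 73.]]
deck ((0.47832000255584717, 0.10848550498485565), (0.07552642375230789, 0.13063009083271027), 89.78372192382812) [0.41290264 0.07056237 0.07112525] [0.54371856 0.14621178 0.07752614]
```

View pics/w1c.png

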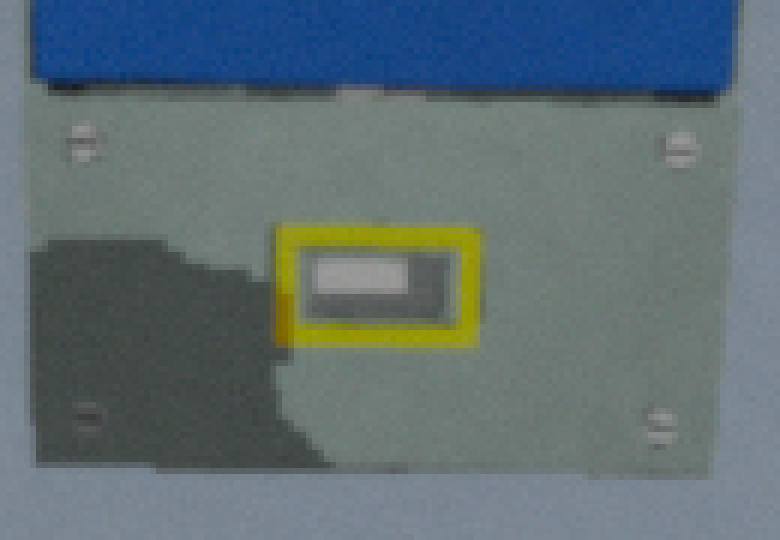

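```bash
python3 -m handwheel '[[0.06,0,0.011,0,0,0,1],[0.06,0,0.011,0,0,0,1],[0.06,0,0.011,0,0,0,1],[0.06,0,0.011,0,0,0,1],[0.06,0,0.011,0,0,0,1],[0.05,0,0.011,0,0,0,1],[0,0,0,0,0,0,1],[0,0,0,0,0,0,1]]'
python3 - <<'E'
from h import *
s=bot.read_state();print(s['tool_pos']);print(R.from_rotvec(s['tcp_rot']).as_matrix().round(3))
c=cam('wrist');np.savez('/tmp/w2.npz',**c);save(c,'w2.png')
P=pts(c);im=c['image'];h,S,v=cv2.split(cv2.cvtColor(im,cv2.COLOR_RGB2HSV))
near=np.hypot(P[...,0]-.532,P[...,1]+.254)<.06
t=near&(abs(P[...,2]-.08)<.003);q=P[t];print('blocktop',len(q),cv2.minAreaRect(q[:,:2].astype(np.float32)))
for a in np.arange(.085,.175,.01):
    g=near&(h>50)&(h<90)&(S>80)&(abs(P[...,2]-a)<.005);q=P[g]
    if len(q)>3: print(round(a,3),len(q),q.min(0).round(4),q.max(0).round(4),q.mean(0).round(4))
E
```

```text
time: 3.58
tool_pos: [0.5315, -0.2849, 0.301]
tcp_rot: [-1.209, 1.21, -1.207]
wrist_force: [0.1, 0.6, -0.3]
width: 1.004
[ 0.5314593  -0.28492142  0.30097176]
[[ 0.001 -0.001  1.   ]
 [-1.     0.001  0.001]
 [-0.001 -1.    -0.001]]
blocktop 2752 ((0.5320173501968384, -0.25374794006347656), (0.06397458910942078, 0.06417284160852432), 18.277301788330078)
0.115 7 [ 0.5237 -0.2452  0.114 ] [ 0.5316 -0.2425  0.12  ] [ 0.528  -0.2438  0.1175]
0.125 22 [ 0.5239 -0.247   0.1209] [ 0.5402 -0.242   0.13  ] [ 0.532  -0.2436  0.1261]
0.135 20 [ 0.5241 -0.2475  0.1311] [ 0.5411 -0.2419  0.1397] [ 0.5327 -0.2442  0.1358]
0.145 45 [ 0.5206 -0.2551  0.1404] [ 0.5415 -0.2419  0.1498] [ 0.5314 -0.2452  0.1458]
0.155 79 [ 0.5217 -0.2543  0.1501] [ 0.5413 -0.2422  0.16  ] [ 0.5308 -0.2461  0.1548]
0.165 357 [ 0.5219 -0.2626  0.1601] [ 0.541  -0.2441  0.1663] [ 0.5314 -0.2527  0.1634]
```

View pics/w2.png

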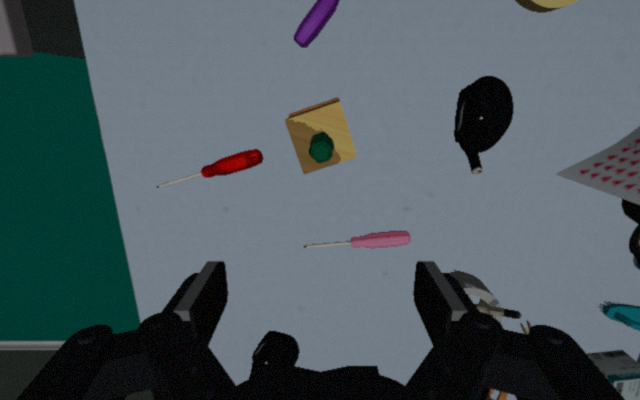

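The green handle is at (320,148) on the block's top. The hole at (0.532,-0.254) and the handle agree between the two cameras, so I'll go down and grasp.

```bash
python3 -m handwheel '[[-0.031,0,0.0005,0,0,0,1],[0,0.04,0,0,0,0,1],[0,0.04,0,0,0,0,1],[0,0.04,0,0,0,0,1],[0,0.04,0,0,0,0,1],[0,0.02,0,0,0,0,1],[0,0,0,0,0,0,1],[0,0,0,0,0,0,1]]'
python3 -m handwheel '[[0,0,0,0,0,0,0],[0,0,0,0,0,0,0],[0,0,0,0,0,0,0],[0,0,0,0,0,0,0],[0,0,0,0,0,0,0],[0,0,0,0,0,0,0],[0,0,0,0,0,0,0],[0,0,0,0,0,0,0]]' 60
python3 - <<'E'
from h import *
c=cam('scene');save(c,'s3.png',(330,130,470,300),4);c=cam('wrist');save(c,'w3.png')
E
```

```text
time: 4.62
tool_pos: [0.5332, -0.2558, 0.1233]
tcp_rot: [-1.208, 1.206, -1.212]
wrist_force: [-0.1, -0.3, 0.4]
width: 1.001
time: 5.62
tool_pos: [0.5322, -0.2559, 0.1218]
tcp_rot: [-1.209, 1.209, -1.21]
wrist_force: [-0.5, 1.0, 5.8]
width: 0.244
```

View pics/s3.png

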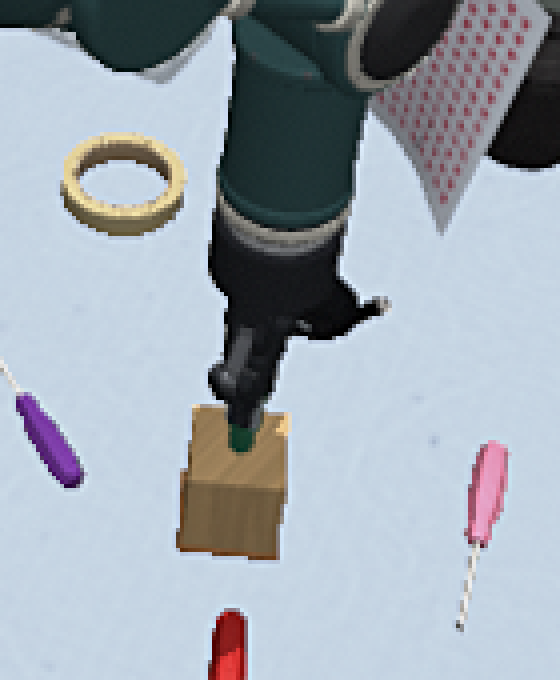

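View pics/w3.png

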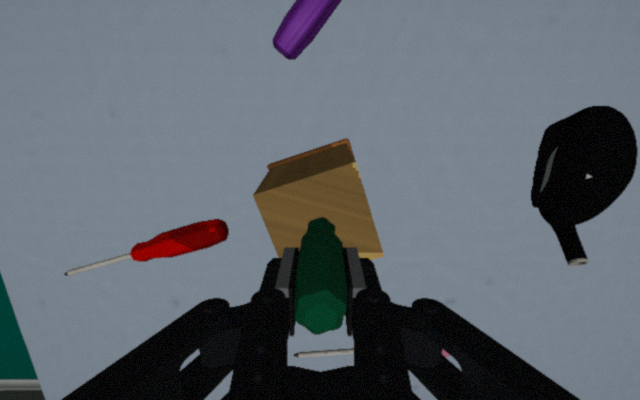

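```bash
python3 -m handwheel '[[0,0,0,0,0,0,0],[0,-0.01,0,0,0,0,0],[0,-0.025,0,0,0,0,0],[0,-0.03,0,0,0,0,0],[0,-0.03,0,0,0,0,0],[0,-0.03,0,0,0,0,0],[0,0,0,0,0,0,0],[0,0,0,0,0,0,0]]' 80
python3 - <<'E'
from h import *
print(bot.read_state())
c=cam('scene');save(c,'s4.png',(330,130,470,300),4);c=cam('wrist');save(c,'w4.png');np.savez('/tmp/w4.npz',**c);c=cam('side');save(c,'sd4.png')
E
```

```text
time: 6.72
tool_pos: [0.5311, -0.2552, 0.2448]
tcp_rot: [-1.21, 1.211, -1.208]
wrist_force: [-0.2, -0.0, -1.6]
width: 0.244
{'time': 6.725, 'q': array([-4.90251712e-01,  9.58158978e-02,  1.77542760e+00, -1.80529455e-05,
        1.27245892e+00, -4.89626746e-01]), 'joint_vel': array([-0.00096372,  0.01288214,  0.01946665, -0.00104701,  0.00075891,
       -0.00012061]), 'joint_torque': array([ 3.58752091e-03, -4.38814116e+01, -3.83659959e+01,  1.76658421e-03,
       -4.03493084e-02,  2.76152093e-05]), 'tool_pos': array([ 0.53105571, -0.25521292,  0.24484962]), 'tcp_rot': array([-1.20956306,  1.21149473, -1.20805125]), 'wrist_force': array([-0.19901575, -0.02100226, -1.62080122]), 'torque': array([-0.00748511,  0.01615094, -0.0741159 ]), 'width': 0.24383384179886178}
```

View pics/s4.png

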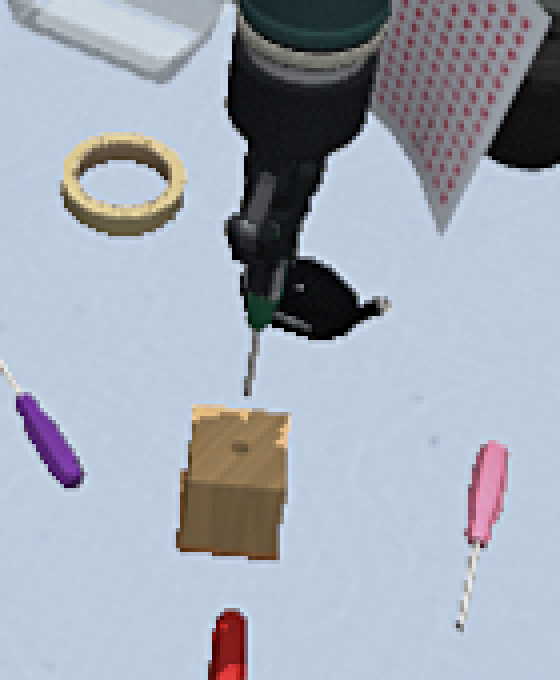

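View pics/w4.png

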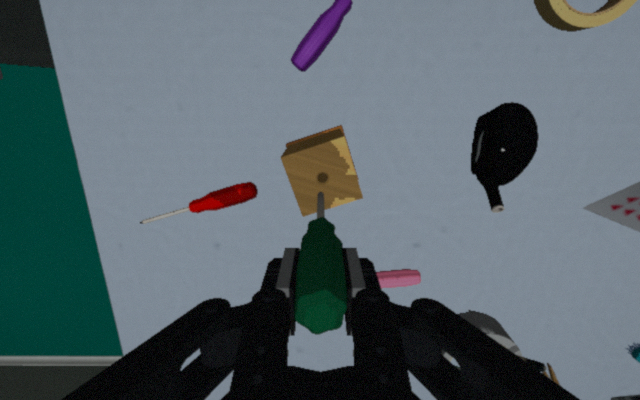

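The screwdriver is lifted. The wrist view shows the blade tip near (321,195) and the hole at (323,178). Next I'll find where the tip sits in the tool frame.

```bash
cat > tip.py <<'E'
from h import *
def tipfit(c):
    P=pts(c);T=c['W']@np.linalg.inv(c['hand_eye'])
    L=(P-T[:3,3])@T[:3,:3]
    m=(abs(L[...,0])<.03)&(abs(L[...,2])<.02)&(L[...,1]>.045)&(L[...,1]<.128)
    q=L[m];
    b=[]
    for a in np.arange(.045,.13,.01):
        k=q[(q[:,1]>=a)&(q[:,1]<a+.01)]
        if len(k): print(round(a,3),len(k),np.median(k,0).round(4),k[:,1].max().round(4))
    return q
E
python3 - <<'E'
from tip import *
c=dict(np.load('/tmp/w4.npz'));tipfit(c)
P=pts(c);print(P[170:186,323].round(4)[:, :]); save(c,'w4c.png',(270,120,370,240),5)
K=c['mtx'];o=c['W'][:3,3]
for (a,b,z) in[(323,178,.08),(321,194,.132)]:
    d=c['W'][:3,:3]@np.array([(a-K[0,2])/K[0,0],(b-K[1,2])/K[1,1],1]);print(o+d*(z-o[2])/d[2])
E
```

```text
0.045 9 [-0.0044  0.0541 -0.0013] 0.0547
0.055 40 [-0.0042  0.0595 -0.0003] 0.0649
0.065 40 [-0.0042  0.0701  0.    ] 0.0747
0.075 35 [-0.0041  0.0801  0.    ] 0.085
0.085 22 [-0.0043  0.0898 -0.0003] 0.0943
0.095 25 [-0.0042  0.0994  0.0001] 0.1049
0.105 7 [-0.0041  0.1067 -0.0007] 0.1076
[[ 0.5324 -0.2458  0.0787]
 [ 0.5324 -0.2467  0.079 ]
 [ 0.5324 -0.2477  0.0792]
 [ 0.5327 -0.2585  0.0385]
 [ 0.5326 -0.2586  0.0427]
 [ 0.5326 -0.2586  0.047 ]
 [ 0.5326 -0.2583  0.053 ]
 [ 0.5326 -0.2585  0.0562]
 [ 0.5326 -0.2586  0.0602]
 [ 0.5325 -0.259   0.0627]
 [ 0.5325 -0.2587  0.0677]
 [ 0.5325 -0.2586  0.0721]
 [ 0.5325 -0.2585  0.0761]
 [ 0.5325 -0.2588  0.0787]
 [ 0.5325 -0.2596  0.0797]
 [ 0.5325 -0.2608  0.0789]]
[ 0.53243914 -0.25345237  0.08      ]
[ 0.53052642 -0.25353128  0.132     ]
```

View pics/w4c.png

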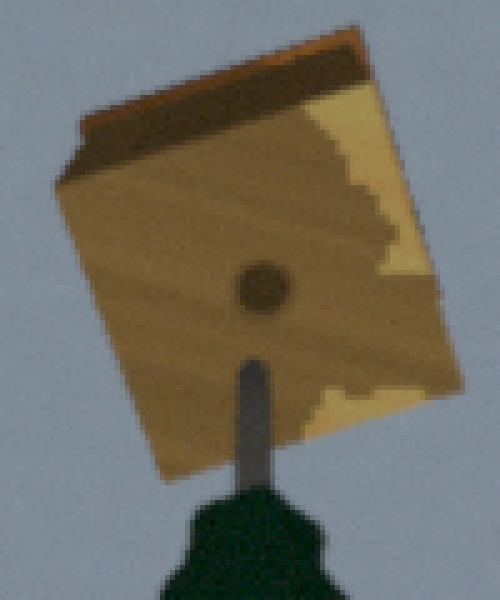

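View pics/sd4.png

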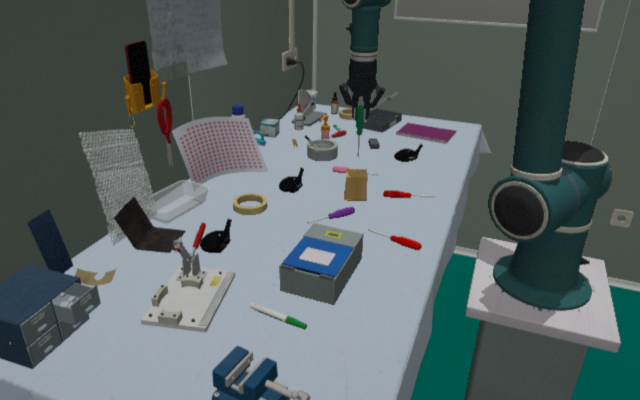

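```bash
python3 -m handwheel '[[-0.06,0,-0.009,0,0,0,0],[-0.06,0,-0.009,0,0,0,0],[-0.06,0,-0.009,0,0,0,0],[-0.06,0,-0.009,0,0,0,0],[-0.06,0,-0.009,0,0,0,0],[-0.06,0,-0.008,0,0,0,0],[0,0,0,0,0,0,0],[0,0,0,0,0,0,0]]'
python3 -m handwheel '[[0,0.02,0,0,0,0,0],[0,0.02,0,0,0,0,0],[0,0,0,0,0,0,0],[0,0,0,0,0,0,0]]'
cat >look.py <<'E'
from tip import *
import sys
n=sys.argv[1]
for i in range(1):
    s=bot.read_state();print(s['tool_pos'].round(4),s['wrist_force'].round(2))
c=cam('wrist');save(c,n+'w.png',(250,80,410,240),4);np.savez('/tmp/'+n+'.npz',**c);q=tipfit(c)
P=pts(c);h,S,v=cv2.split(cv2.cvtColor(c['image'],cv2.COLOR_RGB2HSV))
M=(h>20)&(h<35)&(S>130)&(abs(P[...,2]-.075)<.01)&(np.hypot(P[...,0]-.478,P[...,1]-.1066)<.03)
q=P[M];print('slot',len(q),q.min(0).round(4),q.max(0).round(4),(q.min(0)+q.max(0))[:2]/2)
T=c['W']@np.linalg.inv(c['hand_eye']);print('tip axis world',T@[-.0018,.11,0,1])
E
python3 look.py l5
```

```text
time: 7.88
tool_pos: [0.4785, 0.1043, 0.2454]
tcp_rot: [-1.211, 1.209, -1.209]
wrist_force: [0.4, 0.0, -1.2]
width: 0.241
time: 8.38
tool_pos: [0.4796, 0.1033, 0.2067]
tcp_rot: [-1.208, 1.211, -1.211]
wrist_force: [-0.1, -0.5, -0.2]
width: 0.237
[0.4796 0.1033 0.2067] [-0.14 -0.47 -0.2 ]
0.045 9 [-0.0044  0.0541 -0.0013] 0.055
0.055 41 [-0.0041  0.0603 -0.    ] 0.065
0.065 39 [-0.0042  0.0701 -0.0007] 0.0749
0.075 33 [-0.0042  0.0805  0.    ] 0.0847
0.085 23 [-0.0042  0.0899  0.0001] 0.0944
0.095 24 [-0.0042  0.0995 -0.0007] 0.1049
0.105 7 [-4.200e-03  1.076e-01  1.000e-04] 0.1092
slot 518 [0.4594 0.095  0.0729] [0.4972 0.1178 0.0769] [0.47829417 0.10643727]
tip axis world [0.47959803 0.105091   0.09670604 1.        ]
```

View pics/l5w.png

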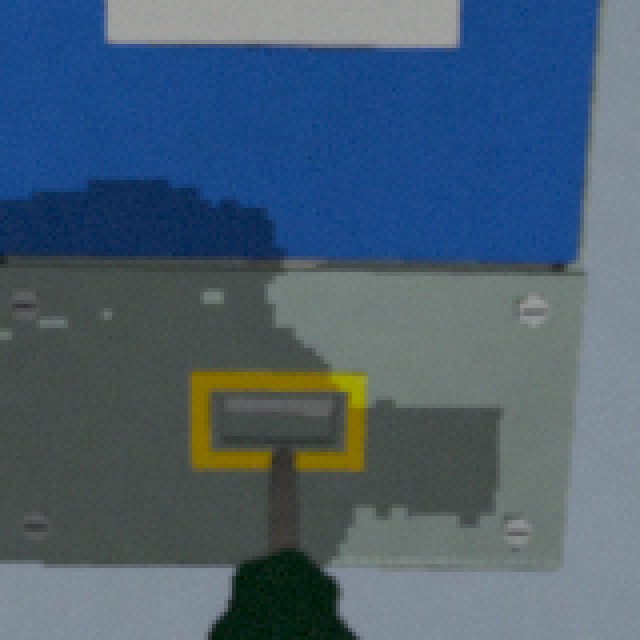

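```bash
python3 -m handwheel '[[-0.0013,0,-0.0012,0,0,0,0],[0,0.007,0,0,0,0,0],[0,0.007,0,0,0,0,0],[0,0,0,0,0,0,0],[0,0,0,0,0,0,0]]'
python3 look.py l6; python3 - <<'E'
from h import *
c=cam('side');save(c,'sd6.png',(260,140,400,300),5)
for i in range(3): print(bot.read_state()['tool_pos'])
E
```

```text
time: 9.05
tool_pos: [0.4777, 0.1058, 0.1921]
tcp_rot: [-1.209, 1.21, -1.209]
wrist_force: [0.6, 0.6, -0.8]
width: 0.245
[0.4777 0.1058 0.1921] [ 0.59  0.55 -0.76]
0.045 8 [-0.0043  0.0541 -0.0013] 0.055
0.055 42 [-0.0041  0.06   -0.    ] 0.0648
0.065 39 [-0.0041  0.0701 -0.0007] 0.075
0.075 34 [-0.0041  0.0795  0.    ] 0.0849
0.085 26 [-0.0042  0.0898 -0.0003] 0.0948
0.095 21 [-0.0042  0.0989  0.0001] 0.1047
0.105 9 [-0.0043  0.1056 -0.0007] 0.108
0.115 2647 [-7.300e-03  1.176e-01  1.000e-04] 0.1223
slot 566 [0.4593 0.095  0.0724] [0.4971 0.1179 0.0767] [0.47818319 0.10647946]
tip axis world [0.4776817  0.10755104 0.08209873 1.        ]
[0.47796545 0.10576567 0.19241496]
[0.47796545 0.10576567 0.19241496]
[0.47796545 0.10576567 0.19241496]
```

View pics/l6w.png

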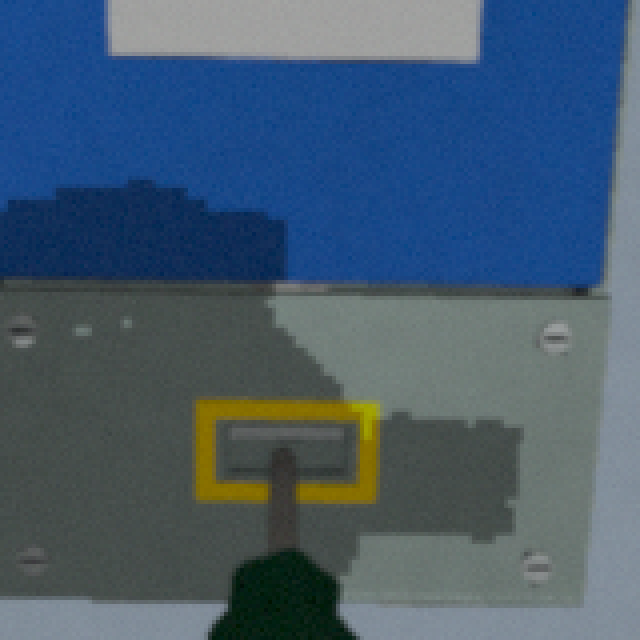

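View pics/sd6.png

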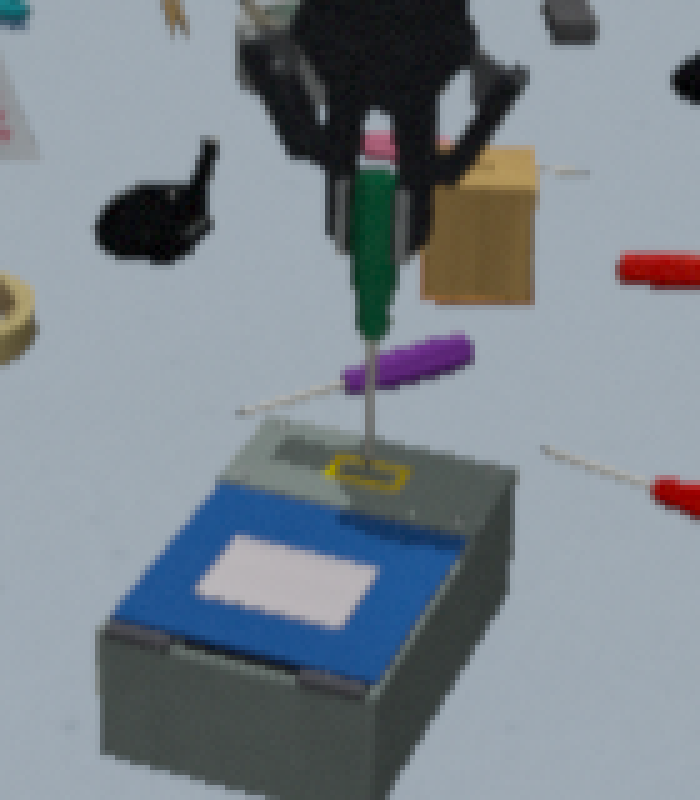

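The tip is about 7 mm above the mouth, centred in x and about 1 mm far in +y. I'll nudge it back and enter slowly.

```bash
python3 -m handwheel '[[0.0007,0,0.0002,0,0,0,0],[0,0.002,0,0,0,0,0],[0,0.002,0,0,0,0,0],[0,0,0,0,0,0,0],[0,0,0,0,0,0,0]]'; python3 look.py l7 | grep -v '^0'
python3 -m handwheel '[[0,0.001,0,0,0,0,0],[0,0.001,0,0,0,0,0],[0,0.001,0,0,0,0,0],[0,0,0,0,0,0,0]]'
python3 -m handwheel '[[0,0.001,0,0,0,0,0],[0,0.001,0,0,0,0,0],[0,0,0,0,0,0,0]]'
```

```text
time: 9.78
tool_pos: [0.478, 0.105, 0.1882]
tcp_rot: [-1.209, 1.21, -1.21]
wrist_force: [-0.5, 0.7, 0.1]
width: 0.236
[0.478  0.105  0.1882] [-0.53  0.66  0.07]
slot 607 [0.459  0.0951 0.0728] [0.4972 0.1183 0.0768] [0.47808054 0.10665709]
tip axis world [0.47798405 0.10681435 0.07822941 1.        ]
time: 10.32
tool_pos: [0.4779, 0.105, 0.1851]
tcp_rot: [-1.209, 1.21, -1.21]
wrist_force: [0.2, -1.3, -1.0]
width: 0.241
time: 10.7
tool_pos: [0.4779, 0.105, 0.1832]
tcp_rot: [-1.209, 1.21, -1.21]
wrist_force: [1.0, -0.5, -0.6]
width: 0.241
```

View pics/l7w.png

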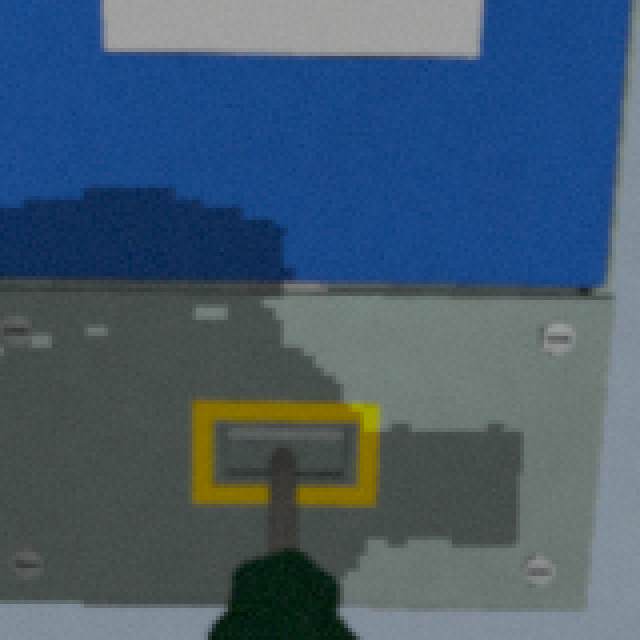

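The tip shows centred in the slot and there is no contact force. I'll continue.

```bash
python3 -m handwheel '[[0,0.001,0,0,0,0,0],[0,0.001,0,0,0,0,0],[0,0.001,0,0,0,0,0],[0,0.001,0,0,0,0,0],[0,0,0,0,0,0,0]]'
python3 -m handwheel '[[0,0.001,0,0,0,0,0],[0,0.001,0,0,0,0,0],[0,0.001,0,0,0,0,0],[0,0.001,0,0,0,0,0],[0,0,0,0,0,0,0]]'
python3 look.py l8|grep -v '^0'
```

```text
time: 11.32
tool_pos: [0.4779, 0.105, 0.1791]
tcp_rot: [-1.209, 1.21, -1.21]
wrist_force: [0.7, 0.5, -1.6]
width: 0.238
time: 11.95
tool_pos: [0.4779, 0.105, 0.1752]
tcp_rot: [-1.209, 1.21, -1.21]
wrist_force: [0.1, 1.7, -0.5]
width: 0.239
[0.4779 0.105  0.1752] [ 0.14  1.67 -0.55]
slot 659 [0.459  0.0953 0.0727] [0.4971 0.1183 0.0768] [0.47802477 0.10679656]
tip axis world [0.47792381 0.10678717 0.06515489 1.        ]
```

View pics/l8w.png

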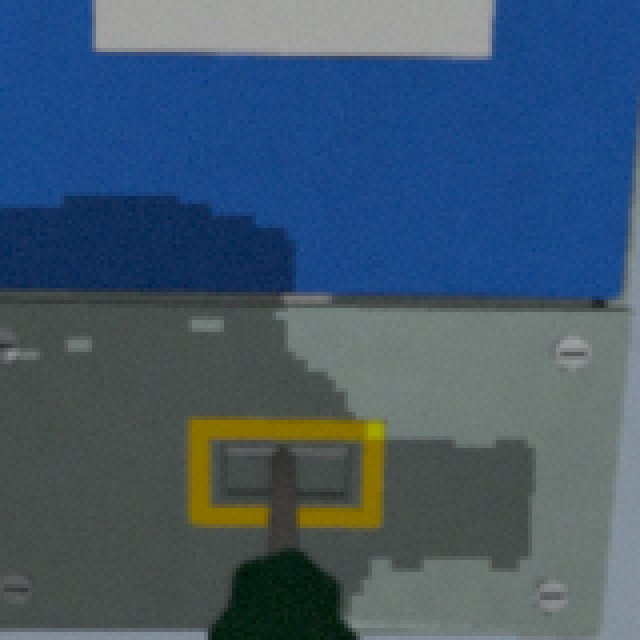

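```bash
python3 -m handwheel '[[0,0.003,0,0,0,0,0],[0,0.003,0,0,0,0,0],[0,0.003,0,0,0,0,0],[0,0.003,0,0,0,0,0],[0,0,0,0,0,0,0]]'
python3 -m handwheel '[[0,0.003,0,0,0,0,0],[0,0.003,0,0,0,0,0],[0,0.003,0,0,0,0,0],[0,0.003,0,0,0,0,0],[0,0,0,0,0,0,0]]'
python3 -m handwheel '[[0,0.002,0,0,0,0,0],[0,0.002,0,0,0,0,0],[0,0.002,0,0,0,0,0],[0,0,0,0,0,0,0],[0,0,0,0,0,0,0]]'
```

```text
time: 12.62
tool_pos: [0.4777, 0.105, 0.1629]
tcp_rot: [-1.21, 1.21, -1.209]
wrist_force: [-0.1, -0.6, -1.2]
width: 0.241
time: 13.25
tool_pos: [0.4777, 0.105, 0.1509]
tcp_rot: [-1.21, 1.21, -1.209]
wrist_force: [0.1, -0.3, -0.9]
width: 0.244
time: 13.88
tool_pos: [0.478, 0.105, 0.1453]
tcp_rot: [-1.209, 1.21, -1.21]
wrist_force: [0.5, 1.1, -0.0]
width: 0.241
```

```bash
python3 -m handwheel '[[0,0.001,0,0,0,0,0],[0,0.001,0,0,0,0,0],[0,0.001,0,0,0,0,0],[0,0,0,0,0,0,0]]'
python3 -m handwheel '[[0,0.001,0,0,0,0,0],[0,0.001,0,0,0,0,0],[0,0,0,0,0,0,0]]'
python3 -m handwheel '[[0,0.001,0,0,0,0,0],[0,0,0,0,0,0,0]]'
```

```text
time: 14.38
tool_pos: [0.4779, 0.105, 0.1421]
tcp_rot: [-1.209, 1.21, -1.21]
wrist_force: [1.1, -0.1, -1.0]
width: 0.238
time: 14.75
tool_pos: [0.478, 0.105, 0.1402]
tcp_rot: [-1.209, 1.21, -1.21]
wrist_force: [-0.2, -0.3, -1.4]
width: 0.243
time: 15.0
tool_pos: [0.4782, 0.105, 0.1395]
tcp_rot: [-1.209, 1.209, -1.21]
wrist_force: [-0.0, 0.4, -0.2]
width: 0.241
```

```bash
for i in 1; do python3 -m handwheel '[[0,0.001,0,0,0,0,0],[0,0,0,0,0,0,0]]'; done
python3 -m handwheel '[[0,0.001,0,0,0,0,0],[0,0,0,0,0,0,0]]'
python3 -m handwheel '[[0,0.0005,0,0,0,0,0],[0,0,0,0,0,0,0]]'
```

```text
time: 15.25
tool_pos: [0.4782, 0.105, 0.1386]
tcp_rot: [-1.209, 1.209, -1.21]
wrist_force: [-0.1, 0.1, 2.0]
width: 0.239
time: 15.5
tool_pos: [0.4783, 0.105, 0.1378]
tcp_rot: [-1.208, 1.209, -1.21]
wrist_force: [-1.2, 0.6, 5.4]
width: 0.244
time: 15.75
tool_pos: [0.4784, 0.1051, 0.1375]
tcp_rot: [-1.208, 1.209, -1.21]
wrist_force: [-1.6, -0.2, 5.6]
width: 0.241
```

Contact is at the expected depth, and the force is rising by about 3 N per mm. I'll continue in half-millimetre steps.

```bash
python3 -m handwheel '[[0,0.0005,0,0,0,0,0],[0,0,0,0,0,0,0]]'
python3 -m handwheel '[[0,0.0005,0,0,0,0,0],[0,0,0,0,0,0,0]]'
python3 look.py l9|grep -v '^0'; python3 -c "
from h import *
c=cam('side');save(c,'sd9.png',(240,120,420,300),4)"
```

```text
time: 16.0
tool_pos: [0.4785, 0.1051, 0.1372]
tcp_rot: [-1.208, 1.209, -1.21]
wrist_force: [-2.1, -0.9, 6.0]
width: 0.243
time: 16.25
tool_pos: [0.4785, 0.1051, 0.1367]
tcp_rot: [-1.208, 1.209, -1.21]
wrist_force: [-2.1, -0.3, 7.4]
width: 0.241
[0.4785 0.1051 0.1367] [-2.13 -0.3   7.4 ]
slot 767 [0.4588 0.0949 0.0731] [0.4971 0.1183 0.0767] [0.47793442 0.10661627]
tip axis world [0.47864242 0.10688869 0.02673647 1.        ]
```

View pics/sd9.png

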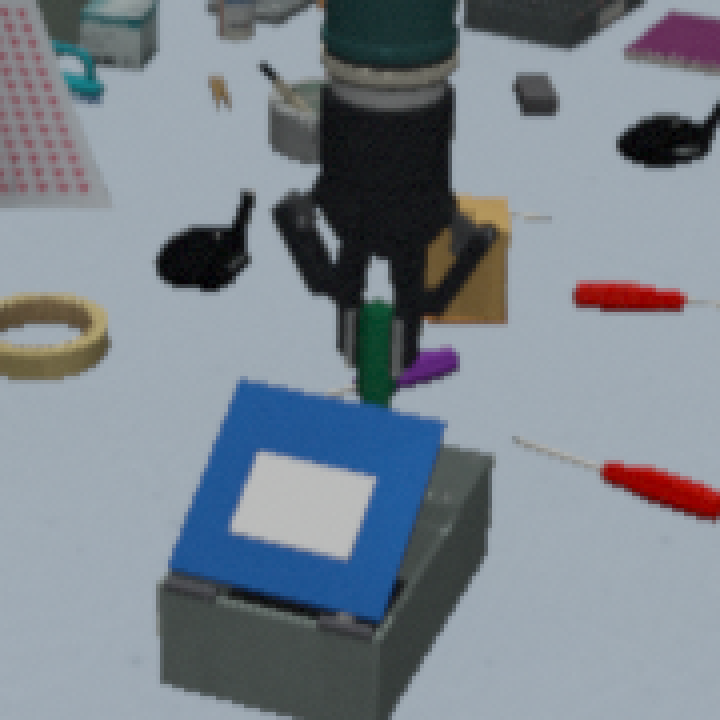

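The lid is open at (300,490) in the crop. I'll withdraw straight up and carry the screwdriver back, moving away from the lid.

```bash
python3 -m handwheel '[[0,-0.005,0,0,0,0,0],[0,-0.01,0,0,0,0,0],[0,-0.02,0,0,0,0,0],[0,-0.025,0,0,0,0,0],[0,-0.025,0,0,0,0,0],[0,-0.025,0,0,0,0,0],[0,0,0,0,0,0,0]]'
python3 -m handwheel '[[0.06,0,0.009,0,0,0,0],[0.06,0,0.009,0,0,0,0],[0.06,0,0.009,0,0,0,0],[0.06,0,0.009,0,0,0,0],[0.06,0,0.009,0,0,0,0],[0.06,0,0.009,0,0,0,0],[0,0,0,0,0,0,0],[0,0,0,0,0,0,0]]'
python3 -m handwheel '[[0,0.015,0,0,0,0,0],[0,0.01,0,0,0,0,0],[0,0,0,0,0,0,0],[0,0,0,0,0,0,0]]'
cat > lookb.py <<'E'
from tip import *
import sys
n=sys.argv[1]
s=bot.read_state();print(s['tool_pos'].round(4),s['wrist_force'].round(2))
c=cam('wrist');save(c,n+'w.png',(250,120,400,260),5);np.savez('/tmp/'+n+'.npz',**c);tipfit(c)
P=pts(c)
near=(np.hypot(P[...,0]-.532,P[...,1]+.254)<.06)&(abs(P[...,2]-.08)<.003)
q=P[near];print('block',len(q),cv2.minAreaRect(q[:,:2].astype(np.float32)))
T=c['W']@np.linalg.inv(c['hand_eye']);print('tip axis world',T@[-.0018,.11,0,1])
E
python3 lookb.py b1
```

```text
time: 17.23
tool_pos: [0.4796, 0.1053, 0.2481]
tcp_rot: [-1.205, 1.206, -1.211]
wrist_force: [-0.0, 0.1, -0.8]
width: 0.239
time: 18.23
tool_pos: [0.5309, -0.2546, 0.2439]
tcp_rot: [-1.209, 1.213, -1.208]
wrist_force: [-0.3, -0.2, -1.8]
width: 0.241
time: 18.73
tool_pos: [0.5319, -0.2545, 0.2208]
tcp_rot: [-1.209, 1.209, -1.209]
wrist_force: [0.6, 0.7, -0.6]
width: 0.241
[ 0.5319 -0.2545  0.2208] [ 0.62  0.71 -0.63]
0.045 12 [-0.0044  0.0542 -0.0013] 0.0548
0.055 39 [-0.0042  0.0605 -0.    ] 0.0646
0.065 38 [-0.0042  0.0703 -0.0003] 0.0748
0.075 36 [-0.0043  0.0803 -0.0007] 0.0848
0.085 24 [-0.0044  0.0899 -0.0003] 0.0942
0.095 23 [-0.0043  0.0998  0.0001] 0.1047
0.105 7 [-0.004   0.1066 -0.0007] 0.1078
block 4546 ((0.5318381190299988, -0.25380849838256836), (0.06415607780218124, 0.06454769521951675), 18.344934463500977)
tip axis world [ 0.5319071  -0.25273065  0.11080347  1.        ]
```

View pics/b1w.png

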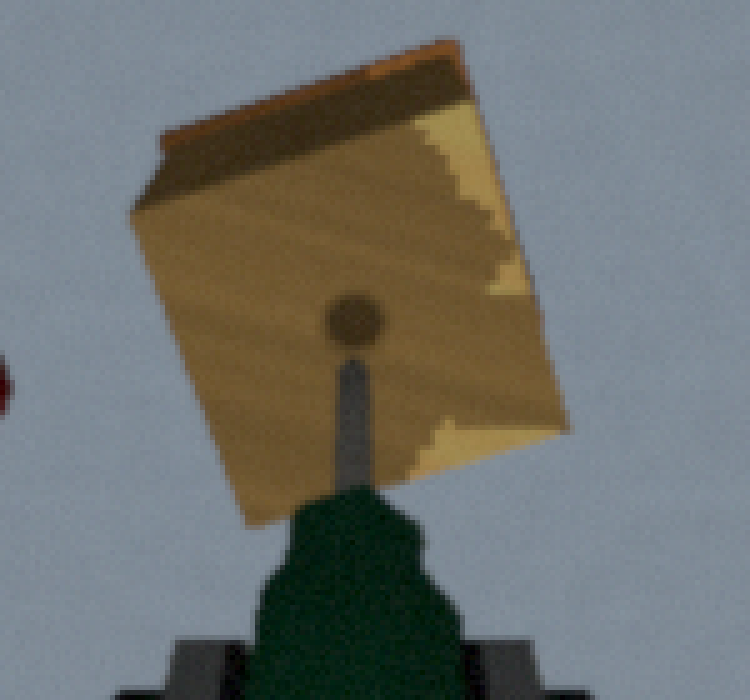

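```bash
python3 -m handwheel '[[0.0008,0.008,0.0003,0,0,0,0],[0,0.008,0,0,0,0,0],[0,0.004,0,0,0,0,0],[0,0,0,0,0,0,0],[0,0,0,0,0,0,0]]'
python3 lookb.py b2|grep -v '^0'
```

```text
time: 19.4
tool_pos: [0.5322, -0.2559, 0.2009]
tcp_rot: [-1.209, 1.21, -1.21]
wrist_force: [0.1, 0.3, -0.7]
width: 0.236
[ 0.5322 -0.2559  0.2009] [ 0.12  0.3  -0.69]
block 5074 ((0.5317563414573669, -0.2536119222640991), (0.06418442726135254, 0.06433767080307007), 18.337099075317383)
tip axis world [ 0.5322136  -0.25410748  0.09086708  1.        ]
```

View pics/b2w.png

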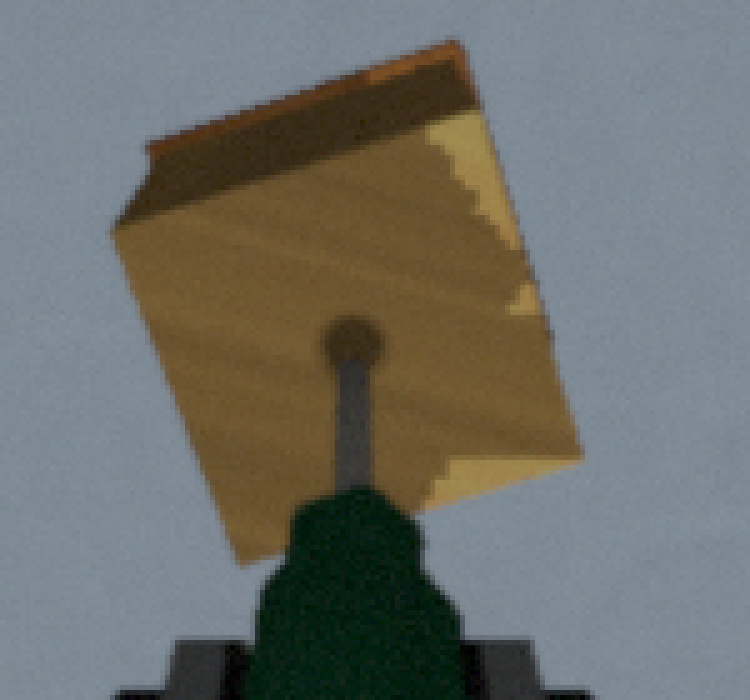

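The tip is in line with the hole, within 0.5 mm. I'll insert it.

```bash
python3 -m handwheel '[[0,0.003,0,0,0,0,0],[0,0.003,0,0,0,0,0],[0,0.002,0,0,0,0,0],[0,0.002,0,0,0,0,0],[0,0.002,0,0,0,0,0],[0,0.002,0,0,0,0,0],[0,0,0,0,0,0,0]]'
python3 -m handwheel '[[0,0.003,0,0,0,0,0],[0,0.003,0,0,0,0,0],[0,0.003,0,0,0,0,0],[0,0,0,0,0,0,0]]'
python3 lookb.py b3
```

```text
time: 20.32
tool_pos: [0.532, -0.2558, 0.1865]
tcp_rot: [-1.209, 1.21, -1.209]
wrist_force: [0.1, -0.4, 0.2]
width: 0.242
time: 20.82
tool_pos: [0.5318, -0.2557, 0.1773]
tcp_rot: [-1.209, 1.21, -1.209]
wrist_force: [0.3, 0.2, -0.8]
width: 0.241
[ 0.5318 -0.2557  0.1773] [ 0.32  0.19 -0.82]
0.045 7 [-0.0044  0.0532 -0.0013] 0.054
0.055 47 [-0.0043  0.0599 -0.0007] 0.0648
0.065 35 [-0.0042  0.0705  0.    ] 0.0744
0.075 35 [-0.004   0.0795  0.    ] 0.085
0.085 26 [-0.0043  0.0902 -0.0007] 0.095
0.095 3054 [-0.0071  0.0979  0.0001] 0.105
0.105 37 [ 0.0007  0.1083 -0.0023] 0.115
0.115 21 [ 0.0012  0.1185 -0.0032] 0.1242
0.125 5 [-0.0293  0.1271 -0.0174] 0.1275
block 5723 ((0.5318045020103455, -0.25370123982429504), (0.06428775191307068, 0.06455251574516296), 18.18500328063965)
tip axis world [ 0.53176272 -0.25384464  0.06728497  1.        ]
```

View pics/b3w.png

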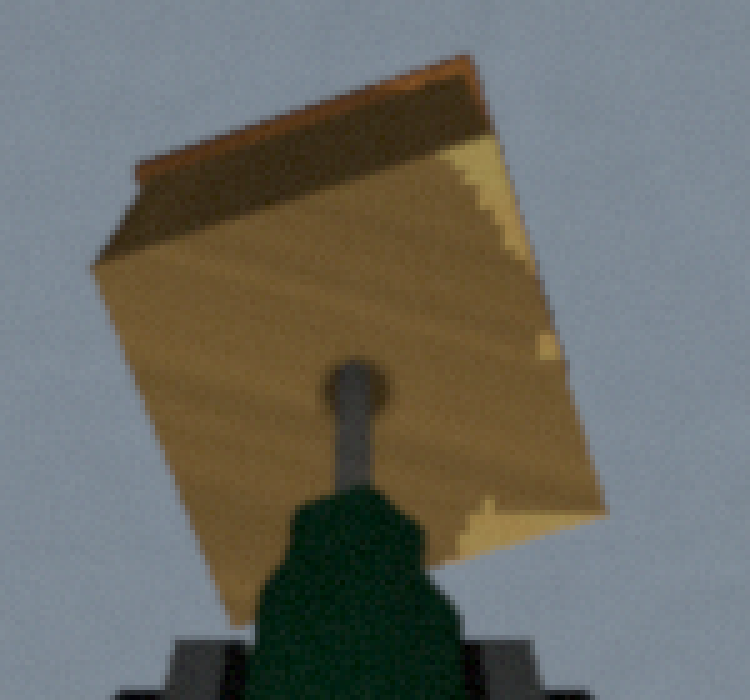

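The tip is in the hole at (352,385), with no force. I'll lower it home.

```bash
python3 -m handwheel '[[0,0.01,0,0,0,0,0],[0,0.01,0,0,0,0,0],[0,0.01,0,0,0,0,0],[0,0.01,0,0,0,0,0],[0,0.006,0,0,0,0,0],[0,0,0,0,0,0,0],[0,0,0,0,0,0,0]]'
python3 -m handwheel '[[0,0.002,0,0,0,0,0],[0,0.001,0,0,0,0,0],[0,0,0,0,0,0,0]]'
python3 -m handwheel '[[0,0.001,0,0,0,0,0],[0,0.001,0,0,0,0,0],[0,0,0,0,0,0,0]]'
python3 -m handwheel '[[0,0.001,0,0,0,0,0],[0,0,0,0,0,0,0]]'
```

```text
time: 21.75
tool_pos: [0.5324, -0.256, 0.1321]
tcp_rot: [-1.209, 1.209, -1.21]
wrist_force: [-0.2, -0.2, -1.0]
width: 0.238
time: 22.12
tool_pos: [0.5321, -0.2558, 0.1288]
tcp_rot: [-1.209, 1.21, -1.21]
wrist_force: [0.2, 0.3, -0.9]
width: 0.24
time: 22.5
tool_pos: [0.532, -0.2558, 0.1266]
tcp_rot: [-1.209, 1.21, -1.209]
wrist_force: [0.7, 0.7, -0.9]
width: 0.242
time: 22.75
tool_pos: [0.532, -0.2558, 0.1257]
tcp_rot: [-1.209, 1.21, -1.209]
wrist_force: [-0.2, -0.1, -1.8]
width: 0.238
```

```bash
python3 -m handwheel '[[0,0.001,0,0,0,0,0],[0,0.001,0,0,0,0,0],[0,0,0,0,0,0,0]]'
python3 -m handwheel '[[0,0.001,0,0,0,0,0],[0,0,0,0,0,0,0]]'
python3 -m handwheel '[[0,0.001,0,0,0,0,0],[0,0,0,0,0,0,0]]'
```

```text
time: 23.12
tool_pos: [0.532, -0.2558, 0.1236]
tcp_rot: [-1.209, 1.21, -1.209]
wrist_force: [0.3, -0.2, -0.5]
width: 0.242
time: 23.38
tool_pos: [0.532, -0.2558, 0.1226]
tcp_rot: [-1.209, 1.21, -1.209]
wrist_force: [0.1, 0.2, -1.4]
width: 0.243
time: 23.62
tool_pos: [0.5322, -0.2559, 0.122]
tcp_rot: [-1.209, 1.209, -1.21]
wrist_force: [-0.4, 1.1, 0.2]
width: 0.242
```

```bash
python3 -m handwheel '[[0,0.0007,0,0,0,0,0],[0,0,0,0,0,0,0]]'
python3 -m handwheel '[[0,0,0,0,0,0,0.35],[0,0,0,0,0,0,0.5],[0,0,0,0,0,0,0.7],[0,0,0,0,0,0,0.9],[0,0,0,0,0,0,1],[0,0,0,0,0,0,1],[0,0,0,0,0,0,1]]'
python3 -m handwheel '[[0,-0.01,0,0,0,0,1],[0,-0.03,0,0,0,0,1],[0,-0.05,0,0,0,0,1],[0,-0.05,0,0,0,0,1],[0.03,-0.03,0,0,0,0,1],[0,0,0,0,0,0,1],[0,0,0,0,0,0,1]]'
python3 - <<'E'
from h import *
c=cam('scene');save(c,'end.png');c=cam('wrist');save(c,'endw.png')
P=pts(c);h,S,v=cv2.split(cv2.cvtColor(c['image'],cv2.COLOR_RGB2HSV))
near=np.hypot(P[...,0]-.532,P[...,1]+.254)<.06
for a in np.arange(.085,.185,.01):
    q=P[near&(h>50)&(h<90)&(S>80)&(abs(P[...,2]-a)<.005)]
    if len(q)>3: print(round(a,3),len(q),q.min(0).round(4),q.max(0).round(4))
a=dict(np.load('/tmp/scene0.npz'));P0=pts(a);b=cam('scene');P1=pts(b);save(b,'endc.png',(180,150,440,290),3)
for n,(x0,y0,x1,y1) in dict(marker=(180,178,228,212),roll=(335,155,385,195)).items():
    print(n,cv2.absdiff(a['image'],b['image'])[y0:y1,x0:x1].mean())
E
```

```text
time: 23.88
tool_pos: [0.5323, -0.256, 0.1219]
tcp_rot: [-1.209, 1.209, -1.21]
wrist_force: [-1.9, 0.6, 4.1]
width: 0.237
time: 24.75
tool_pos: [0.5321, -0.2558, 0.1211]
tcp_rot: [-1.209, 1.21, -1.21]
wrist_force: [0.7, 0.4, 0.1]
width: 0.995
time: 25.62
tool_pos: [0.5316, -0.2853, 0.2905]
tcp_rot: [-1.209, 1.211, -1.209]
wrist_force: [0.3, 0.1, -0.1]
width: 1.001
0.115 7 [ 0.5245 -0.2451  0.114 ] [ 0.5331 -0.2423  0.1191]
0.125 23 [ 0.5236 -0.2473  0.1201] [ 0.5407 -0.242   0.1294]
0.135 24 [ 0.524  -0.2475  0.1303] [ 0.5411 -0.2421  0.1392]
0.145 54 [ 0.5216 -0.2522  0.1404] [ 0.5409 -0.242   0.1498]
0.155 79 [ 0.5216 -0.2563  0.1502] [ 0.5415 -0.2429  0.16  ]
0.165 388 [ 0.5219 -0.2624  0.1601] [ 0.5412 -0.2441  0.166 ]
marker 31.194648692810457
roll 21.757666666666665
```

View pics/endc.png

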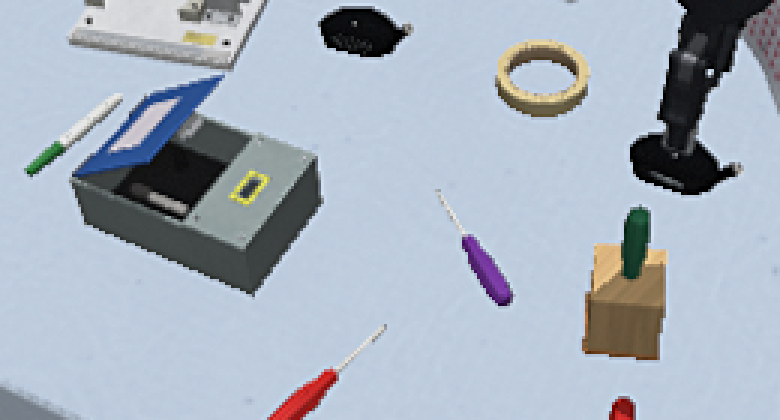

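View pics/endw.png

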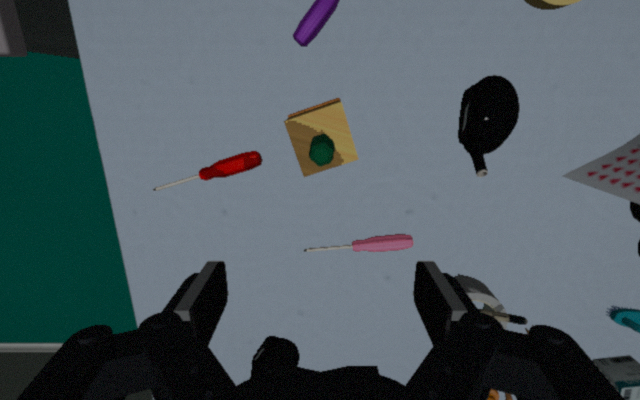

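The lid is open, the screwdriver stands in the block, and the gripper is clear. The image difference for the pen and roll was larger than I expected, so I'll check their 3D positions before handing in.

```bash
python3 - <<'E'
from h import *
a=dict(np.load('/tmp/scene0.npz'));b=cam('scene')
print('cam shift',abs(np.array(a['W'])-b['W']).max(), cv2.absdiff(a['image'],b['image'])[270:300,200:260].mean())
for c in(a,b):
    P=pts(c);S=cv2.cvtColor(c['image'],cv2.COLOR_RGB2HSV)
    for n,(x0,y0,x1,y1) in dict(marker=(182,178,226,212),roll=(335,155,385,195)).items():
        m=np.zeros((400,640),bool);m[y0:y1,x0:x1]=1;m&=(P[...,2]>.007)&(P[...,2]<.03);q=P[m];
        print(n,len(q),np.median(q,0).round(4),cv2.minAreaRect(q[:,:2].astype(np.float32)))
P=pts(b);S=cv2.cvtColor(b['image'],cv2.COLOR_RGB2HSV);m=(S[...,0]>105)&(S[...,0]<125)&(S[...,1]>150);m[:165]=0;m[215:]=0;m[:,:200]=0;m[:,260:]=0;q=P[m];q=q[~np.isnan(q[:,0])]
print('lid z',q[:,2].min(),q[:,2].max(),'angle',np.arctan(-np.linalg.lstsq(np.c_[q[:,:2],np.ones(len(q))],q[:,2],rcond=None)[0][1]))
E
```

```text
cam shift 0.0 22.765
marker 204 [0.5079 0.3519 0.0131] ((0.5089855790138245, 0.36134690046310425), (0.13641344010829926, 0.12343406677246094), 36.205936431884766)
roll 481 [ 0.7918 -0.0641  0.0224] ((0.8091542720794678, -0.055415213108062744), (0.19144468009471893, 0.1571367084980011), 21.872356414794922)
marker 253 [0.4901 0.3497 0.0144] ((0.5058581829071045, 0.35042381286621094), (0.17776580154895782, 0.13717257976531982), 34.706783294677734)
roll 497 [ 0.7907 -0.0643  0.022 ] ((0.8087042570114136, -0.050828516483306885), (0.18495234847068787, 0.16540685296058655), 21.89100456237793)
lid z 0.0201943121603243 0.14854533739305253 angle 0.615534205753679
```

The brightness change is global, because bare table differs by about the same amount. The roll is unmoved. The marker's median shift comes from other pixels in its window (the 3D window mixed in other points), and its pixel position is unchanged. The lid measures about 0.6 rad.

```bash
python3 -c "
from workcell import workorder
print(workorder.finish_job())"
```

```text
the job is handed in; nothing more can be done
None
```

The job is done and handed in at about 26 s: the blue lid is open, and the green screwdriver is back upright and fully home in its block. `finish_job` gave no verdict, so the results below are from my own last checks.

- **Latch:** the blade went through the slot with no contact force at the slot. It met the tab about 48 mm below the mouth, and I pressed in 0.5–1 mm steps. The wrist force read at most 7.4 N (about 8 N after the resting offset) at the ends of the moves, against the 16 N limit. It was not logged between those readings.
- **Lid:** it measured about 0.6 rad open in the last scene picture.
- **Screwdriver:** I lowered it until the wrist force showed the shoulder on the block, then released it. The handle's top is at 166 mm above the table and its position matches the start within 1 mm. The gripper is clear above it.
- **Tape roll:** its measured position changed by about 1 mm, so it has not moved.
- **Marker pen:** one 3D check disagreed, with its median position shifting by about 18 mm. I put that down to other points falling in the measuring window, since the pen's pixel position is unchanged and the arm never went near it.
- **Picture difference:** the before-and-after difference was large over the pen and the roll. It was just as large on bare table, so I took it as a lighting change.

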